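# Load the heated windowsill propagator

### The job

Bring the herb pots on the slate into the warm: slide the propagator's selector fully back to its off stop, lift the clear cover off and set it aside on the grooved wooden board, and stand every pot upright inside the tray. Then put the cover back on, fully down with its ear towards the selector, and slide the selector all the way to its full-heat stop. Keep the heat off while the cover is off, and leave the other things on the ledge where they are.

Things in the scene. Friction and masses are not known exactly. Their poses are not given: they have to be found in the camera images.
- base: Heated propagator base, fixed. Origin: centre of its square tray, at ledge height; its cream control deck is on its -x side (x = -130 to -176 mm, y = +-110 mm, top 34 mm up). Tray: ringed by a 4 mm thick upstand whose top is 44 mm above the origin; outside it a flat shelf, 30 mm above the origin, out to 110 mm from the centre all round, on which the cover's skirt stands.
- tray_floor (a point): Centre of the tray's flat aluminium floor (184 x 184 mm inside the upstand), 16 mm above the base's origin; axes as the base's. Room for four pots, two by two.
- selector_grip (a point): Centre of the selector's upright orange grip: 26 mm (base x) by 14 mm (base y), its top 17 mm above this point, the deck 28 mm below. It slides along base y at base x = -150 mm; pinch or push its +y and -y faces. A tongue at its foot (14 mm wide, top 20 mm below this point) reaches 36 mm towards the tray from the grip's centre and passes over the cover's ear.
- selector (a joint): Selector position in m: 0 = off, the end stop at the base's -y end (blue dot on the scale); 0.060 = full heat, the end stop at the +y end (longest red bar). About 2.5 N of friction; stays where it is left. Beyond about 0.010 its tongue lies over the seated cover's ear and holds it down; at 0 the cover is free. If the cover is not fully down the tongue runs against the ear.
- cover_grip (a point): Centre of the green grip bar on the cover's roof: 18 mm (cover x) by 70 mm (cover y) by 34 mm tall, its top 17 mm above this point, the roof 17 mm below, the cover's bottom edge 91 mm below. With the cover seated on the base it is 121 mm above the base's origin.
- cover: Loose clear cover, 280 g: open-bottomed box 212 x 212 mm, 74 mm high, walls 4 mm. Origin: centre of its bottom edge. A green ear (5 mm thick, 52 mm long) sticks out 18 mm from the foot of its -x wall, centred 20 mm to +y. Seated: axes parallel to the base's (ear towards the deck), origin 30 mm above the base's; its skirt goes round the upstand with 6 mm of play on each side.
- cover_ear (a point): Centre of the cover's ear, 116 mm from the cover's centre to its -x side and 20 mm to its +y side, 2.5 mm above its bottom edge. Seated: on the deck side of the base, under the tongue's path.
- board: Free brown wooden board with dark grooves, for setting the cover down, 235 x 235 mm, fixed; origin at the centre of its underside, top 10 mm higher.
- slate: Dark slate slab under the sown pots, 235 x 235 x 6 mm, fixed; origin at the centre of its underside.
- pot1_mid (a point): Centre (half-way up) of the white enamel herb pot: an upright straight cylinder, diameter 56 mm, height 68 mm, 170 g, a rooted plug with tiny seedlings on top (they reach 5 mm above the rim). Starts upright on the slate; may be absent (None).
- pot2_mid (a point): Centre (half-way up) of the red enamel herb pot: an upright straight cylinder, diameter 56 mm, height 68 mm, 170 g, a rooted plug with tiny seedlings on top (they reach 5 mm above the rim). Starts upright on the slate; may be absent (None).
- pot3_mid (a point): Centre (half-way up) of the blue enamel herb pot: an upright straight cylinder, diameter 56 mm, height 68 mm, 170 g, a rooted plug with tiny seedlings on top (they reach 5 mm above the rim). Starts upright on the slate; may be absent (None).
- pot4_mid (a point): Centre (half-way up) of the yellow enamel herb pot: an upright straight cylinder, diameter 56 mm, height 68 mm, 170 g, a rooted plug with tiny seedlings on top (they reach 5 mm above the rim). Starts upright on the slate; may be absent (None).
- tumbler: Glass tumbler, diameter 76 mm, height 95 mm; bystander, leave alone. Origin at the centre of its underside.
- mister: Plastic mister with brass nozzle, diameter 76 mm, 182 mm tall; bystander, leave alone. Origin at the centre of its underside.
- tongs: Bamboo tongs lying flat, 240 mm long along their x, 16 mm high; bystander, leave alone. Origin at the centre of its underside.
- bluepot: Large blue enamel pot, diameter 124 mm, height 110 mm; bystander, leave alone. Origin at the centre of its underside.
- seedtin: Green seed tin, diameter 72 mm, height 85 mm; bystander, leave alone. Origin at the centre of its underside.
- trowel: Small wooden-handled planting spatula lying along its x, 200 mm; bystander, leave alone. Origin at the centre of its underside.
- clay: Terracotta pot, diameter 98 mm, height 82 mm; bystander, leave alone. Origin at the centre of its underside.

How it is judged:
By the outcome, as a careful person would: the job done as asked, in the order asked, and still so for the second after the job is handed in, with the robot touching nothing.
Of pot1, pot2, pot3, pot4 only 2 to 4 are there at a start; the rules pass over those that are not, and their reading is None.
At some moment in a run one of pot1, pot2, pot3, pot4 may be knocked a few centimetres aside while the robot is not near it.
Once in a run the grip may slacken for a moment while it holds something.
It also fails if it takes over 210 s, if anything falls off the work surface, if the arm or the gripper's body presses on something with over 40 N, if the wrist force passes 120 N, or if a joint passes its speed limit or range.

### The arm

A 6-joint arm with a two-finger parallel gripper is mounted at the origin on the work surface. World frame = base frame: x ahead of the robot, y to its left, z up, the work surface at z = 0. Lengths are in m, angles in rad, forces in N, time in s.
With the tool pointing down it reaches from about 0.35 to 0.975 m from the base axis. Payload 4.9 kg.
Tool frame: the origin (TCP) lies on the centre line of the jaws, within the pads' length; the fingertips stand 8 mm ahead of it and the grasp point (between the pads) lies 11 mm behind it; z points along the fingers, y is the direction in which the jaws open and shut (so a half turn about z gives the same grasp; the last joint's range is limited). The gripper opens to 85 mm and grips with 20 to 120 N. Pads are 22 mm wide; open, the fingers measure 114 mm over their backs; the gripper's body (76 mm by 85 mm) begins 54 mm behind the grasp point. The pads swing forward as they close: fully open they stand 13 mm farther back than shut.
Start: joints at [1.013, 0.053, 1.613, -0, 1.476, -0.119], TCP at [0.266, 0.566, 0.239] pointing down, gripper open.
Joint ranges: [-3.01, 3.01], [-1.01, 2.22], [0.06, 2.58], [-1.02, 4.17], [0.09, 2.62], [-3.14, 3.14]. Speed limits (rad/s): [2.57, 2.57, 3.14, 3.14, 3.14, 3.14].

### API

Orientations are given as a rotation vector (axis times angle).
In Python, from station import get_obs, get_image, calibration, finish_job gives the robot as it stands. The module is installed in compiled form; this text tells all that it offers.
- The arm moves only by the shell command python3 -m jog 'ROWS' [FORCE]. ROWS is JSON, a list of rows, each a list of 7 numbers: the shift along the tool's x, y, z in cm, then the turn, a rotation vector about the tool's x, y, z in rad, then the closure in counts, from 0 (fully open) to 255 (shut). In form: [[dx, dy, dz, ax, ay, az, jaw], ...]. A call has 1 to 8 rows; each row is the pose to reach, as a shift and turn from the pose measured when the call began, along the tool's axes at that moment; what a row does not reach only later rows make up. A row lasts 1/12 s, in which the tool goes at most 41.7 mm and 7.16 degrees, less where a joint would pass 70% of its speed; a pose out of reach is approached as far as the arm can. A call with a gripper value outside its range is refused whole. The fingers move at their own pace and stop on an object; FORCE is the grip in N (left out, the last holds). Time passes only in rows, so rows that repeat a pose let the fingers close. It gives the time, the measured TCP pose, the force and the opening at its end, in the units of the state.
- get_obs(): the state, without advancing time (a new reading comes with each control period).
- get_image(name): name is "scene" or "top" or "wrist"; returns the picture (420x560x3 uint8, red, green, blue); there is no depth.
- calibration(name): a dict with "vfov" (degrees; the focal length in pixels is half the picture's height over the tangent of half this angle, whatever the lens; pixels are square), "cx", "cy" (the principal point, pixels), "R" (3x3) and "t" (3): a world point X has camera coordinates R X + t. Camera axes: x right, y down, z forward; pixel columns grow to the right and rows downward; lengths in m; the calibration is good to about 2 mm. A picture is of the moment at which its call begins: read the wrist's pose just before it. calibration takes no time and is no camera call; for the wrist camera it gives the pose at the moment of the call.
- finish_job(): hands the job in, once; it reports no verdict.
The state is a dict: "t": time; "q": joint angles; "dq": joint speeds; "effort": joint torques, N m; "tool_pos": TCP position; "tool_rot": TCP orientation; "contact_force": force on the tool from outside, world axes, zero at the start; "wrist_torque": the same for the moment, N m; "opening": finger opening in m.
Only numpy, scipy, OpenCV 4.12 (cv2) and the standard library are available. Lean on these libraries where they do the work, as an engineer would, in place of code of your own. Each camera call takes 0.05 s, during which the arm holds its last target. There are 200 camera calls.

## Working session

There is one attempt and no reset: what is moved stays moved. The work goes in short steps, Python scripts to look and compute and a shell command to move; the robot and the scene stay as the last step left them, time stands still between calls to the robot, and variables do not carry over. Pictures are saved under pics/ and viewed, about 12 in all and at most 16, crops included, and the job is handed in when it is done.

```bash
mkdir -p pics
python3 - <<'E'
from station import *
import cv2,numpy as np
print(get_obs())
for n in("scene","top"):
    cv2.imwrite(f"pics/{n}0.png",get_image(n)[:,:,::-1]); c=calibration(n);print(n,c)
E
```

```text
{'t': 0.0, 'q': array([ 1.01301687e+00,  5.33226083e-02,  1.61432165e+00, -2.10064921e-05,
        1.47599514e+00, -1.18974502e-01]), 'dq': array([-4.48834987e-04, -2.35546348e-03, -7.52710850e-04, -1.14743977e-03,
        1.99076961e-03, -3.06211437e-05]), 'effort': array([ 2.98788163e-04, -3.93684626e+01, -3.70174277e+01, -1.76759359e-04,
        7.21246353e-03,  1.60453261e-06]), 'tool_pos': array([0.26519728, 0.56526418, 0.23806772]), 'tool_rot': array([-6.83609550e-01, -3.06563672e+00,  3.04298232e-03]), 'contact_force': array([-0.50054951, -0.17874773, -0.31514665]), 'wrist_torque': array([-0.02295423, -0.0288542 , -0.01251476]), 'opening': 0.08537455231822634}
scene {'vfov': 51.938626188064745, 'cx': 278.7598540169106, 'cy': 208.62689366936974, 'R': array([[-0.68421369,  0.72923544, -0.00820367],
       [ 0.60347087,  0.55982582, -0.5678186 ],
       [-0.40948082, -0.39345993, -0.82311284]]), 't': array([ 0.38528393, -0.21919102,  1.65488546])}
top {'vfov': 54.45426678138236, 'cx': 277.16263443455375, 'cy': 200.86745840210168, 'R': array([[-0.02144532, -0.99962355, -0.01711308],
       [-0.9858284 ,  0.02399176, -0.16603241],
       [ 0.16638048,  0.01330994, -0.98597179]]), 't': array([-0.00626053,  0.52457618,  1.35801019])}
```

View pics/top0.png

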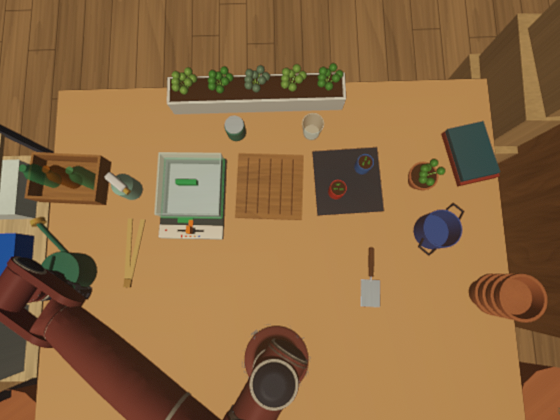

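View pics/scene0.png

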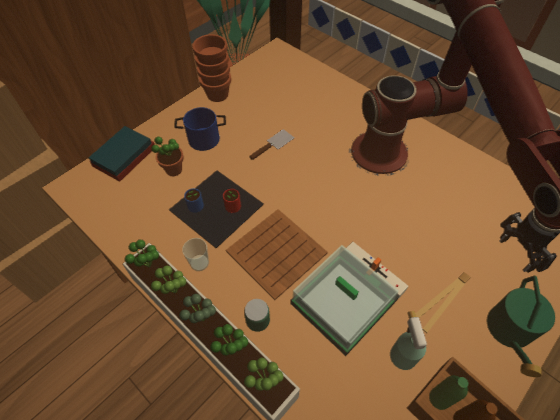

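```bash
cat > h.py <<'E'
import numpy as np, cv2
from station import *
from scipy.spatial.transform import Rotation as Rn
def cam(n):
    c=calibration(n); c['f']=210/np.tan(np.radians(c['vfov'])/2); return c
def ray(c,p):
    p=np.asarray(p,float); d=np.array([(p[0]-c['cx'])/c['f'],(p[1]-c['cy'])/c['f'],1.])
    return -c['R'].T@c['t'], c['R'].T@d
def onz(c,p,z):
    o,d=ray(c,p); return o+d*(z-o[2])/d[2]
def tri(rs):
    A=np.zeros((3,3));b=np.zeros(3)
    for o,d in rs:
        d=d/np.linalg.norm(d);P=np.eye(3)-np.outer(d,d);A+=P;b+=P@o
    X=np.linalg.solve(A,b); return X,max(np.linalg.norm(np.cross(X-o,d/np.linalg.norm(d))) for o,d in rs)
def px(c,X):
    v=c['R']@np.asarray(X)+c['t']; return c['f']*v[0]/v[2]+c['cx'],c['f']*v[1]/v[2]+c['cy']
H=dict(green=((45,120,60),(80,255,255)),red=((0,150,60),(6,255,255)),orange=((7,190,150),(18,255,255)),blue=((105,120,40),(125,255,255)))
def blobs(im,k,amin=15):
    m=cv2.inRange(cv2.cvtColor(im,cv2.COLOR_RGB2HSV),*H[k])
    n,l,s,ce=cv2.connectedComponentsWithStats(m)
    return [(int(s[i][4]),ce[i].round(1).tolist(),s[i][:4].tolist()) for i in range(1,n) if s[i][4]>=amin]
def snap(n,f=None):
    c=cam(n);im=get_image(n)
    if f: cv2.imwrite('pics/'+f,im[:,:,::-1])
    return c,im
def go(p,yaw=None):
    """shift (cm) in tool axes to put TCP at p; turn (rotvec) so the tool points down with tool y at world angle yaw"""
    o=get_obs();R=Rn.from_rotvec(o['tool_rot'])
    s=R.inv().apply(np.asarray(p)-o['tool_pos'])*100
    t=[0,0,0]
    if yaw is not None:
        c=[]
        for a in(yaw,yaw+np.pi):
            y=np.array([np.cos(a),np.sin(a),0]);z=np.array([0,0,-1.]);M=np.column_stack([np.cross(y,z),y,z])
            c.append((R.inv()*Rn.from_matrix(M)).as_rotvec())
        t=min(c,key=np.linalg.norm)
    ym=R.apply([0,1,0]);print('tool at',o['tool_pos'].round(4),'yaw_y',np.degrees(np.arctan2(ym[1],ym[0])).round(1),'tilt',R.apply([0,0,1]).round(3),'q6',o['q'][5].round(2),'shift cm',np.round(s,2),'turn',np.round(t,3))
E
python3 - <<'E'
from h import *
for n in("top","scene"):
    c=cam(n);im=cv2.imread(f'pics/{n}0.png')[:,:,::-1]
    for k in H:
        for b in blobs(im,k):
            p=b[1]
            if n=='top' and not(150<p[0]<390 and 140<p[1]<245): continue
            print(n,k,b,onz(c,p,.06).round(3) if n=='top' else '')
    if n=='top':
        for nm,p in dict(boardc=(269,186),coverTL=(157,153),coverTR=(224,153),deckBL=(159,238),deckBR=(222,239)).items(): print(nm,onz(c,p,.02).round(3))
c=cam('wrist');print(c,onz(c,(280,210),0));
go([.60,.25,.35],0)
E
```

```text
top green (102, [186.1, 182.0], [176, 180, 21, 5]) [0.595 0.293 0.06 ]
top green (56, [183.6, 219.6], [178, 218, 15, 5]) [0.465 0.299 0.06 ]
top red (122, [335.9, 190.7], [328, 180, 19, 19]) [ 0.552 -0.219  0.06 ]
top orange (46, [189.0, 226.1], [186, 220, 7, 13]) [0.443 0.281 0.06 ]
boardc [0.582 0.01  0.02 ]
coverTL [0.713 0.409 0.02 ]
coverTR [0.706 0.168 0.02 ]
deckBL [0.408 0.393 0.02 ]
deckBR [0.4   0.175 0.02 ]
scene green (20, [158.6, 139.3], [156, 137, 6, 5]) 
scene green (78, [170.8, 144.8], [163, 140, 15, 10]) 
scene green (17, [155.4, 147.4], [153, 146, 6, 4]) 
scene green (39, [140.6, 243.5], [137, 241, 8, 6]) 
scene green (32, [133.1, 246.0], [130, 243, 7, 7]) 
scene green (174, [148.4, 254.3], [138, 246, 21, 16]) 
scene green (58, [131.1, 258.6], [126, 255, 15, 10]) 
scene green (118, [347.0, 285.8], [337, 277, 21, 19]) 
scene green (61, [227.7, 328.9], [224, 324, 8, 10]) 
scene green (50, [219.1, 331.1], [216, 327, 8, 9]) 
scene green (226, [237.6, 342.0], [228, 330, 20, 23]) 
scene green (96, [218.6, 346.4], [212, 341, 15, 13]) 
scene red (79, [484.9, 1.9], [476, 0, 
[... 332 characters left out ...]
6, [402.1, 152.8], [399, 147, 7, 12]) 
scene red (22, [556.9, 182.2], [554, 179, 6, 8]) 
scene red (221, [232.4, 202.9], [223, 189, 18, 24]) 
scene orange (26, [377.0, 260.6], [374, 258, 7, 6]) 
{'vfov': 69.63776935991073, 'cx': 281.44101804861816, 'cy': 210.2407368428857, 'R': array([[ 0.42504407,  0.90517184, -0.00121373],
       [ 0.87188221, -0.40905113,  0.2692556 ],
       [ 0.24322612, -0.11550372, -0.96306799]]), 't': array([-0.62466974, -0.03462789,  0.37832923]), 'f': np.float64(301.93799738428635)} [0.296792   0.54870511 0.        ]
tool at [0.2652 0.5653 0.2382] yaw_y 64.9 tilt [-0.001 -0.002 -1.   ] q6 -0.12 shift cm [-43.7  -14.34 -11.17] turn [-2.000e-03  1.000e-03  1.132e+00]
```

```bash
python3 -m jog '[[0,0,-4,0,0,0.12,0],[0,0,-8,0,0,0.24,0],[-3,-1,-12,0,0,0.36,0],[-7,-2,-14,0,0,0.48,0],[-11,-4,-14,0,0,0.6,0],[-15,-6,-14,0,0,0.72,0],[-19,-8,-14,0,0,0.84,0],[-22,-9,-14,0,0,0.94,0]]' 
python3 -c "
from h import *
go([.575,.31,.36],0)"
```

```text
t: 0.77
tool_pos: [0.4199, 0.3962, 0.3783]
tool_rot: [2.004, 2.419, -0.003]
contact_force: [1.2, 0.7, -0.2]
opening: 0.0852
tool at [0.4199 0.3962 0.3783] yaw_y 10.7 tilt [-0.001 -0.002 -1.   ] q6 0.44 shift cm [-11.35  13.63   1.83] turn [-0.001  0.001  0.187]
```

```bash
python3 -m jog '[[-3,3.5,0.5,0,0,0.1,0],[-6,7,1,0,0,0.187,0],[-8.5,10,1.8,0,0,0.187,0],[-11.35,13.6,1.8,0,0,0.187,0],[-11.35,13.6,1.8,0,0,0.187,0],[-11.35,13.6,1.8,0,0,0.187,0]]' 
python3 -c "
from h import *
c,im=snap('wrist','w1.png')
for k in H: print(k,blobs(im,k,40))
np.savez('w1.npz',**c);go([.6,.2,.36],0)"
```

```text
t: 1.27
tool_pos: [0.5768, 0.3076, 0.3582]
tool_rot: [-2.226, -2.216, 0.007]
contact_force: [0.2, -0.5, 0.3]
opening: 0.0855
green [(731, [286.3, 203.8], [279, 176, 15, 57]), (283, [408.3, 264.1], [392, 253, 41, 22]), (912, [539.8, 293.2], [519, 276, 41, 36]), (289, [552.9, 327.3], [544, 317, 16, 25])]
red [(679, [12.7, 316.1], [0, 293, 30, 44])]
orange [(99, [200.2, 188.5], [195, 184, 11, 10]), (168, [177.7, 192.5], [169, 188, 19, 10]), (122, [335.5, 282.3], [330, 276, 12, 15]), (55, [336.1, 300.6], [333, 294, 7, 16]), (121, [230.3, 323.9], [228, 307, 8, 37]), (53, [336.5, 338.3], [332, 333, 9, 11])]
blue []
tool at [0.5753 0.309  0.359 ] yaw_y -0.1 tilt [-0.003 -0.002 -1.   ] q6 0.38 shift cm [-10.9    2.49  -0.09] turn [-0.003  0.002 -0.002]
```

View pics/w1.png

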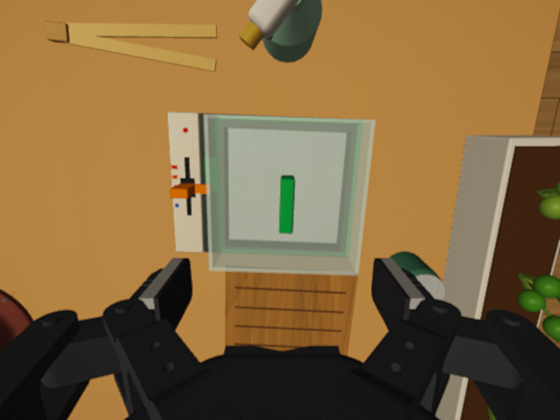

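```bash
python3 -m jog '[[-3,-3.5,1,0,0,0,0],[-5,-7,2,0,0,0,0],[-6.5,-10,3.5,0,0,0,0],[-6.5,-10,4,0,0,0,0],[-6.5,-10,4,0,0,0,0],[-6.5,-10,4,0,0,0,0]]'
python3 - <<'E'
from h import *
c,im=snap('wrist','w2.png')
for k in H: print(k,blobs(im,k,40))
np.savez('w2.npz',**c)
c2,i2=np.load('w1.npz'),cv2.imread('pics/w1.png')
cv2.imwrite('pics/cmp.png',cv2.hconcat([cv2.resize(i2[95:265,150:310],None,fx=2.5,fy=2.5,interpolation=2),cv2.resize(im[:,:,::-1][20:230,120:300],None,fx=2.0,fy=2.02,interpolation=2)[:425]]))
cv2.imwrite('pics/w2s.png',im[:,:,::-1])
E
```

```text
t: 1.82
tool_pos: [0.4745, 0.2452, 0.3202]
tool_rot: [-2.222, -2.22, 0.003]
contact_force: [-0.1, 0.9, 0.8]
opening: 0.0857
green [(521, [277.8, 126.5], [270, 63, 16, 99]), (1474, [380.9, 156.6], [367, 125, 30, 66]), (64, [280.2, 193.4], [279, 164, 3, 59]), (1383, [483.3, 247.7], [458, 227, 66, 56])]
red [(1589, [29.2, 286.4], [0, 259, 64, 56])]
orange [(229, [246.2, 149.6], [235, 144, 22, 13]), (179, [267.2, 148.9], [259, 144, 18, 11]), (174, [405.0, 258.5], [398, 250, 15, 20]), (232, [284.3, 314.5], [280, 288, 13, 61]), (42, [323.7, 320.4], [322, 313, 5, 16])]
blue []Traceback (most recent call last):
  File "<stdin>", line 6, in <module>
cv2.error: OpenCV(4.12.0) /io/opencv/modules/core/src/matrix_operations.cpp:64: error: (-215:Assertion failed) src[i].dims <= 2 && src[i].rows == src[0].rows && src[i].type() == src[0].type() in function 'hconcat'
```

View pics/w2.png

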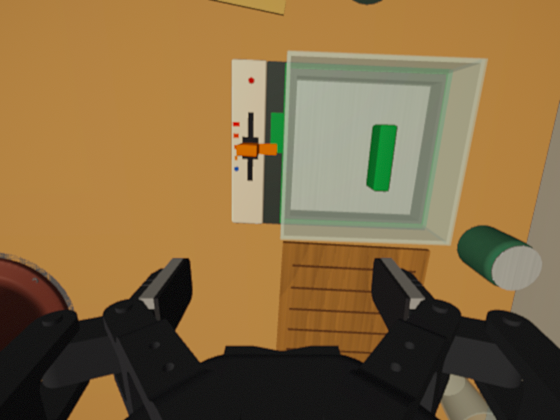

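Run:
```python
from h import *
C=[dict(np.load(f'w{i}.npz')) for i in(1,2)];I=[cv2.imread(f'pics/w{i}.png')[:,:,::-1] for i in(1,2)]
cr=[];bt=[]
for i,(im,roi) in enumerate(zip(I,[(160,105,215,260),(225,50,275,230)])):
    hsv=cv2.cvtColor(im,cv2.COLOR_RGB2HSV)
    m=np.zeros(im.shape[:2],np.uint8);x0,y0,x1,y1=roi
    s=hsv[y0:y1,x0:x1];m[y0:y1,x0:x1]=((s[...,1]<60)&(s[...,2]>150))*255
    m=cv2.morphologyEx(m,cv2.MORPH_CLOSE,np.ones((13,13)));m=cv2.morphologyEx(m,cv2.MORPH_OPEN,np.ones((7,7)))
    k=max(cv2.findContours(m,0,1)[0],key=cv2.contourArea)
    a=cv2.approxPolyDP(k,5,True)[:,0];print(i,a.tolist())
    g=hsv[(203,126)[i] if 0 else (203,150)[i],(287,378)[i]];print('bar hsv',g)
    # bar top: bright green
    x,y,w,h=[(270,165,40,80),(360,115,50,85)][i]
    b=cv2.inRange(hsv[y:y+h,x:x+w],(45,120,60),(80,255,255));v=hsv[y:y+h,x:x+w,2]
    print(np.percentile(v[b>0],[5,25,50,75,95]))
cv2.imwrite('pics/cmp.png',cv2.hconcat([cv2.resize(I[0][160:245,262:312,::-1],(400,560),interpolation=cv2.INTER_CUBIC)[:, :],cv2.resize(I[1][110:202,350:405,::-1],(400,560),interpolation=cv2.INTER_CUBIC)]))
```

```text
0 [[168, 113], [172, 182], [181, 176], [196, 181], [195, 198], [174, 199], [176, 250], [211, 251], [207, 115]]
bar hsv [ 69 234 136]
[ 97. 134. 136. 138. 141.]
1 [[233, 60], [232, 219], [260, 221], [262, 160], [242, 160], [238, 143], [242, 135], [263, 136], [265, 62]]
bar hsv [ 69 229 138]
[ 97. 103. 135. 138. 143.]
```

View pics/cmp.png

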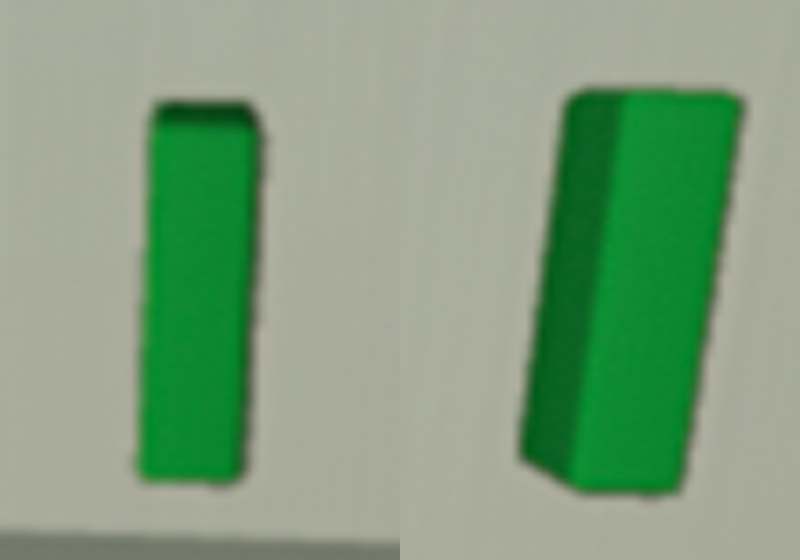

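Run:
```python
from h import *
C=[dict(np.load(f'w{i}.npz')) for i in(1,2)];I=[cv2.imread(f'pics/w{i}.png')[:,:,::-1] for i in(1,2)]
R=[]
for i,im in enumerate(I):
    x,y,w,h=[(270,165,40,80),(360,115,50,85)][i]
    hsv=cv2.cvtColor(im,cv2.COLOR_RGB2HSV)[y:y+h,x:x+w]
    b=cv2.inRange(hsv,(60,190,118),(75,255,255))
    ys,xs=np.nonzero(b);P=np.stack([xs+x,ys+y],1);c=P.mean(0);R.append(ray(C[i],c))
    W=np.array([onz(C[i],p,.138)[:2] for p in P]);u,s,v=np.linalg.svd(W-W.mean(0),full_matrices=False)
    print('bar',c,W.mean(0),'dir',np.degrees(np.arctan2(v[0,1],v[0,0])),'len,wid',s*np.sqrt(12/len(W)))
print('bar top',tri(R))
D=[[(168,112.5),(176,251.5)],[(232,59.5),(232,223)]]
for j in range(2):print('deck corner',tri([ray(C[i],D[i][j]) for i in range(2)]), [onz(C[i],D[i][j],.034).round(4) for i in range(2)])
print('inner',[onz(C[1],p,.034).round(4) for p in((267,60),(265,223))])
print('sel',tri([ray(C[0],(177.7,192.5)),ray(C[1],(246.2,149.6))]),onz(C[1],(250,112),.034),onz(C[1],(250,181),.034),[onz(C[i],p,.079) for i,p in enumerate([(177.7,192.5),(246.2,149.6)])])
print('dots blue',onz(C[1],(236,169),.034),'red',onz(C[1],(236,124),.034))
top=cam('top');
print('ear y', onz(C[1],(276,112),.035),onz(C[1],(276,155),.035))
go([.43,.30,.16],0)
```

```text
bar [285.96890344 205.08346972] [0.58173832 0.2827749 ] dir -91.87013638210864 len,wid [0.06599135 0.01412531]
bar [384.00709939 157.19371197] [0.58085339 0.28200115] dir -92.1386821524769 len,wid [0.06566439 0.01599803]
bar top (array([0.58183971, 0.28211143, 0.13490116]), np.float64(0.00012395503636387288))
deck corner (array([0.41143285, 0.39517105, 0.03188573]), np.float64(0.00023731471548750567)) [array([0.4123, 0.3949, 0.034 ]), array([0.4116, 0.395 , 0.034 ])]
deck corner (array([0.40108488, 0.17581824, 0.03050592]), np.float64(0.0002141651781437908)) [array([0.4023, 0.1775, 0.034 ]), array([0.4018, 0.1768, 0.034 ])]
inner [array([0.4561, 0.3943, 0.034 ]), array([0.4501, 0.1767, 0.034 ])]
sel (array([0.43104534, 0.2861089 , 0.07927075]), np.float64(0.00034601637340556004)) [0.43262964 0.33147545 0.034     ] [0.42994786 0.23892935 0.034     ] [array([0.43077201, 0.28634701, 0.079     ]), array([0.43119185, 0.28579184, 0.079     ])]
dots blue [0.410918   0.25585955 0.034     ] red [0.41341959 0.31618491 0.034     ]
ear y [0.46714183 0.33140069 0.035     ] [0.4668167  0.27518362 0.035     ]
tool at [0.4755 0.2453 0.3212] yaw_y -0.1 tilt [-0.001 -0.001 -1.   ] q6 0.34 shift cm [ 5.48 -4.54 16.12] turn [-0.001  0.001 -0.001]
```

```bash
python3 -m jog '[[3,-2,3,0,0,0,255],[6,-4,6,0,0,0,255],[8.3,-4.4,10,0,0,0,255],[8.3,-4.4,14,0,0,0,255],[8.3,-4.4,18,0,0,0,255],[8.3,-4.4,22,0,0,0,255],[8.3,-4.4,25.9,0,0,0,255],[8.3,-4.4,25.9,0,0,0,255]]' 40
python3 -m jog '[[-1,0,0,0,0,0,255],[-2,-0.1,0,0,0,0,255],[-3,-0.1,0,0,0,0,255],[-3.7,-0.2,0,0,0,0,255],[-4.2,-0.2,0,0,0,0,255],[-4.6,-0.2,0,0,0,0,255]]'
```

```text
t: 2.53
tool_pos: [0.4276, 0.3268, 0.055]
tool_rot: [-2.219, -2.219, 0.021]
contact_force: [-1.0, -0.6, -2.2]
opening: 0.0001
t: 3.03
tool_pos: [0.4276, 0.2809, 0.0581]
tool_rot: [-2.221, -2.219, 0.012]
contact_force: [0.1, 1.8, 1.5]
opening: 0.0
```

```bash
python3 -m jog '[[-0.3,0.2,0,0,0,0,255],[-0.6,0.2,0,0,0,0,255],[-0.9,0.2,0,0,0,0,255],[-1.1,0.2,0,0,0,0,255]]'
```

```text
t: 3.37
tool_pos: [0.4304, 0.2727, 0.0594]
tool_rot: [-2.22, -2.214, 0.001]
contact_force: [-0.9, 18.5, -0.9]
opening: -0.0001
```

```bash
python3 -m jog '[[1,0,0,0,0,0,255],[1.5,0,-3,0,0,0,255],[0,2,-7,0,0,0,200],[0,5,-11,0,0,0,100],[0,8,-15,0,0,0,0],[1,11,-19,0,0,0,0],[1,13,-23,0,0,0,0],[1,13,-25,0,0,0,0]]'
python3 - <<'E'
from h import *
c,im=snap('wrist','w3.png');np.savez('w3.npz',**c)
for k in('orange','green'): print(k,[(b,onz(c,b[1],.079).round(4)) for b in blobs(im,k,40)])
x=im.copy()
hsv=cv2.cvtColor(im,cv2.COLOR_RGB2HSV);b=cv2.inRange(hsv,(60,190,118),(75,255,255));n,l,s,ce=cv2.connectedComponentsWithStats(b)
for i in range(1,n):
    if s[i][4]>100:
        ys,xs=np.nonzero(l==i);W=np.array([onz(c,p,.138)[:2] for p in zip(xs,ys)]);v=np.linalg.svd(W-W.mean(0),full_matrices=False)[2]
        print(ce[i],W.mean(0),np.degrees(np.arctan2(v[0,1],v[0,0])))
go([.5815,.282,.20],np.radians(-2))
E
```

```text
t: 4.03
tool_pos: [0.5592, 0.2803, 0.2993]
tool_rot: [-2.221, -2.213, 0.006]
contact_force: [0.6, 1.2, -0.1]
opening: 0.0725
orange [((130, [202.0, 199.6], [195, 195, 14, 11]), array([0.4617, 0.2638, 0.079 ])), ((224, [175.9, 205.1], [166, 199, 21, 13]), array([0.4294, 0.257 , 0.079 ])), ((52, [237.5, 280.7], [235, 276, 6, 13]), array([0.5001, 0.1549, 0.079 ])), ((47, [257.5, 283.4], [255, 277, 6, 14]), array([0.5261, 0.1509, 0.079 ])), ((61, [290.3, 284.1], [287, 278, 8, 15]), array([0.569 , 0.1499, 0.079 ])), ((51, [303.5, 284.2], [301, 278, 6, 15]), array([0.5863, 0.1497, 0.079 ])), ((65, [351.4, 287.5], [348, 280, 8, 16]), array([0.6492, 0.1449, 0.079 ])), ((44, [294.8, 306.1], [292, 297, 6, 18]), array([0.5752, 0.1171, 0.079 ])), ((73, [357.5, 311.3], [352, 302, 12, 17]), array([0.6594, 0.1092, 0.079 ])), ((151, [235.7, 329.6], [230, 315, 12, 29]), array([0.4944, 0.0805, 0.079 ])), ((55, [291.6, 328.3], [289, 319, 7, 17]), array([0.5711, 0.0826, 0.079 ])), ((40, [276.9, 329.9], [274, 323, 6, 12]), array([0.551, 0.08 , 0.079])), ((79, [355.8, 329.2], [351, 322, 12, 17]), array([0.6589, 0.0812, 0.079 ])), ((74, [353.9, 348.4], [348, 343, 13, 13]), array([0.6582, 0.05  , 0.079 ]))]
green [((1148, [304.6, 193.4], [295, 160, 20, 69]), array([0.5857, 0.2712, 0.079 ])), ((1130, [431.3, 274.5], [410, 253, 63, 49]), array([0.7512, 0.1636, 0.079 ]))]
[304.31736527 194.45409182] [0.58117986 0.28261272] -91.94185244534735
tool at [0.5638 0.2813 0.3103] yaw_y -0.2 tilt [ 0.009  0.007 -1.   ] q6 0.35 shift cm [ 0.    1.67 11.05] turn [ 0.009 -0.007  0.031]
```

View pics/w3.png

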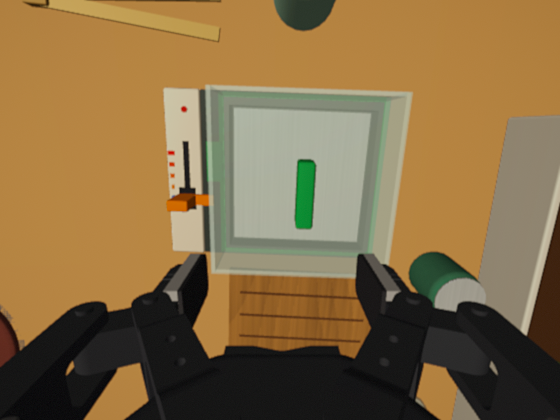

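```bash
python3 -m jog '[[0,0.8,3,0,0,0.02,60],[0,1.67,7,0.004,-0.003,0.031,60],[0,1.67,10,0.009,-0.007,0.031,60],[0,1.67,11,0.009,-0.007,0.031,60],[0,1.67,11,0.009,-0.007,0.031,60],[0,1.67,11,0.009,-0.007,0.031,60]]'
python3 - <<'E'
from h import *
c,im=snap('top');
hsv=cv2.cvtColor(im,cv2.COLOR_RGB2HSV)
cv2.imwrite('pics/brd.png',cv2.resize(im[135:235,145:395,::-1],None,fx=3.2,fy=3.2,interpolation=cv2.INTER_CUBIC))
for n,ps,z in(('board',[(237,154),(304,154),(302.5,219),(235,217)],.01),('slate',[(313,150),(379,147),(383,213),(318,215)],.006)):
    q=np.array([onz(c,p,z) for p in ps]);print(n,q.round(3).tolist(),q.mean(0))
go([.5815,.2822,.118],np.radians(-2))
E
```

```text
t: 4.58
tool_pos: [0.5813, 0.2819, 0.2004]
tool_rot: [2.26, 2.182, -0.002]
contact_force: [0.3, 0.3, 1.0]
opening: 0.0655
board [[0.704, 0.123, 0.01], [0.698, -0.118, 0.01], [0.464, -0.105, 0.01], [0.476, 0.131, 0.01]] [0.58557056 0.00786732 0.01      ]
slate [[0.713, -0.151, 0.006], [0.718, -0.388, 0.006], [0.479, -0.387, 0.006], [0.477, -0.16, 0.006]] [ 0.59670186 -0.27121318  0.006     ]
tool at [0.5822 0.2823 0.2024] yaw_y -2.0 tilt [ 0.002  0.    -1.   ] q6 0.37 shift cm [-0.01 -0.08  8.44] turn [ 0.002 -0.     0.   ]
```

View pics/brd.png

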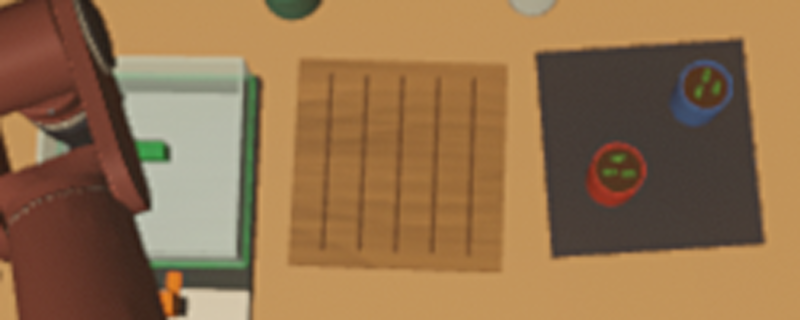

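```bash
python3 -m jog '[[0,0,3,0,0,0,60],[0,-0.08,6,0,0,0,60],[0,-0.08,8,0,0,0,60],[0,-0.08,8.4,0,0,0,60],[0,-0.08,8.4,0,0,0,255],[0,-0.08,8.4,0,0,0,255],[0,-0.08,8.4,0,0,0,255],[0,-0.08,8.4,0,0,0,255]]' 80
python3 -m jog '[[0,0,0,0,0,0,255],[0,0,0,0,0,0,255],[0,0,-1,0,0,0,255],[0,0,-2,0,0,0,255]]'
```

```text
t: 5.3
tool_pos: [0.583, 0.2829, 0.1215]
tool_rot: [2.257, 2.18, 0.009]
contact_force: [5.3, -1.2, 31.5]
opening: 0.0173
t: 5.63
tool_pos: [0.5819, 0.2826, 0.1409]
tool_rot: [2.258, 2.181, 0.005]
contact_force: [-0.2, 0.0, -2.0]
opening: 0.0168
```

```bash
python3 -m jog '[[0,0,-1.5,0,0,0,255],[0,0,-3,0,0,0,255],[0,0,-4.5,0,0,0,255],[-2,0,-5,0,0,0,255],[-5,0,-5,0,0,0,255],[-8,0,-5,0,0,0,255],[-11,0,-5,0,0,0,255],[-14,0,-5,0,0,0,255]]'
python3 -m jog '[[-2,0.2,0,0,0,0,255],[-5,0.2,0,0,0,0,255],[-8,0.3,0,0,0,0,255],[-11,0.5,0,0,0,0,255],[-13,0.6,0,0,0,0,255],[-13.5,0.6,0,0,0,0,255],[-13.5,0.6,0,0,0,0,255]]'
python3 -c "
from h import *
go([.587,.007,.108],np.radians(-2))"
```

```text
t: 6.3
tool_pos: [0.5771, 0.1415, 0.1924]
tool_rot: [2.257, 2.181, 0.007]
contact_force: [0.6, 0.2, -3.0]
opening: 0.0167
t: 6.88
tool_pos: [0.5788, 0.0051, 0.1935]
tool_rot: [2.259, 2.178, 0.009]
contact_force: [-0.3, 1.3, -2.8]
opening: 0.0167
tool at [0.5788 0.0051 0.1935] yaw_y -2.1 tilt [ 0.007  0.001 -1.   ] q6 -0.08 shift cm [0.21 0.75 8.56] turn [ 0.007 -0.001 -0.002]
```

```bash
python3 -m jog '[[0.2,0.7,1,0.005,0,0,255],[0.2,0.8,3,0.007,0,0,255],[0.2,0.8,5,0.007,0,0,255],[0.2,0.8,7,0.007,0,0,255],[0.2,0.8,8.2,0.007,0,0,255],[0.2,0.8,8.7,0.007,0,0,255],[0.2,0.8,9.0,0.007,0,0,255],[0.2,0.8,9.0,0.007,0,0,255]]'
```

```text
t: 7.55
tool_pos: [0.5878, 0.0073, 0.1039]
tool_rot: [-2.261, -2.181, -0.002]
contact_force: [-0.5, -0.3, -2.6]
opening: 0.0165
```

```bash
python3 -m jog '[[0,0,0.15,0,0,0,255],[0,0,0.3,0,0,0,255],[0,0,0.35,0,0,0,255],[0,0,0.35,0,0,0,255]]'
```

```text
t: 7.88
tool_pos: [0.5885, 0.0073, 0.1017]
tool_rot: [2.261, 2.18, 0.004]
contact_force: [-1.4, 0.1, 1.0]
opening: 0.0166
```

```bash
python3 -m jog '[[0,0,0,0,0,0,120],[0,0,0,0,0,0,60],[0,0,0,0,0,0,0],[0,0,-3,0,0,0,0],[0,0,-6,0,0,0,0],[0,0,-10,0,0,0,0],[0,0,-14,0,0,0,0],[-3,0,-18,0,0,0,0]]'
python3 -m jog '[[-4,0,-2,0,0,0,0],[-8,0,-4,0,0,0,0],[-12,0,-5,0,0,0,0],[-16,0,-6,0,0,0,0],[-20,0,-6,0,0,0,0],[-22,0,-6,0,0,0,0],[-22,0,-6,0,0,0,0],[-22,0,-6,0,0,0,0]]'
python3 - <<'E'
from h import *
c,im=snap('wrist','w4.png');np.savez('w4.npz',**c)
for k in('red','blue'): print(k,[(b,onz(c,b[1],.068).round(4)) for b in blobs(im,k,60)])
go([.60,-.25,.33],0)
E
```

```text
t: 8.55
tool_pos: [0.5877, -0.0155, 0.2784]
tool_rot: [2.256, 2.184, 0.009]
contact_force: [0.5, 0.5, 0.3]
opening: 0.0851
t: 9.22
tool_pos: [0.5799, -0.2367, 0.3375]
tool_rot: [2.259, 2.182, 0.009]
contact_force: [0.1, 0.1, 0.4]
opening: 0.0853
red [((447, [265.7, 166.5], [244, 145, 43, 46]), array([ 0.5612, -0.2185,  0.068 ]))]
blue [((684, [325.7, 224.5], [308, 206, 44, 49]), array([ 0.6416, -0.3029,  0.068 ])), ((1583, [201.6, 336.4], [175, 316, 53, 46]), array([ 0.4479, -0.48  ,  0.068 ]))]
tool at [ 0.5802 -0.2356  0.3376] yaw_y -1.9 tilt [ 0.005  0.003 -1.   ] q6 -0.47 shift cm [-1.38  2.03  0.76] turn [ 0.005 -0.003 -0.033]
```

View pics/w4.png

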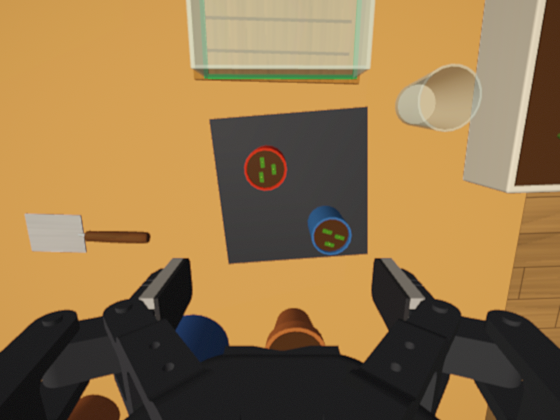

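Run:
```python
from h import *
c=dict(np.load('w4.npz'));t=cam('top')
for n,p,q in(('red',(265.5,168),(337.8,187.4)),('blue',(331,236),(365.6,161.5))):
    print(n,onz(c,p,.074).round(4),onz(t,q,.074).round(4),tri([ray(c,p),ray(t,q)]))
go([*onz(c,(331,236),.074)[:2],.12],0)
```

```text
red [ 0.5611 -0.2197  0.074 ] [ 0.5602 -0.224   0.074 ] (array([ 0.56084644, -0.22221633,  0.07109965]), np.float64(0.0021174931528471596))
blue [ 0.6483 -0.3181  0.074 ] [ 0.6477 -0.3224  0.074 ] (array([ 0.65237624, -0.32631593,  0.05346536]), np.float64(0.0007802584188715592))
tool at [ 0.5802 -0.2356  0.3376] yaw_y -1.9 tilt [ 0.005  0.003 -1.   ] q6 -0.47 shift cm [-8.11  6.97 21.76] turn [ 0.005 -0.003 -0.033]
```

```bash
python3 -m jog '[[-3,2.5,3,0.005,-0.003,0,0],[-6,5,7,0.005,-0.003,0,0],[-8.3,6.9,11,0.005,-0.003,0,0],[-8.3,6.9,15,0.005,-0.003,0,0],[-8.3,6.9,18,0.005,-0.003,0,0],[-8.3,6.9,20,0.005,-0.003,0,0],[-8.3,6.9,20,0.005,-0.003,0,0]]'
python3 -c "
from h import *
c,im=snap('wrist','w5.png')
print([(b,onz(c,b[1],.068).round(4)) for b in blobs(im,'blue',60)])
go([.648,-.320,.037])"
```

```text
t: 9.85
tool_pos: [0.6434, -0.3158, 0.127]
tool_rot: [-2.244, -2.175, 0.005]
contact_force: [-0.0, 0.8, -2.5]
opening: 0.0854
[((909, [289.0, 193.9], [253, 181, 78, 48]), array([ 0.6483, -0.2897,  0.068 ])), ((235, [286.5, 262.4], [252, 234, 75, 39]), array([ 0.6454, -0.3385,  0.068 ])), ((1699, [99.4, 402.3], [68, 377, 60, 43]), array([ 0.4903, -0.4579,  0.068 ]))]
tool at [ 0.645  -0.3168  0.1318] yaw_y -1.8 tilt [-0.009  0.006 -1.   ] q6 -0.53 shift cm [-0.37  0.39  9.48] turn [0 0 0]
```

View pics/w5.png

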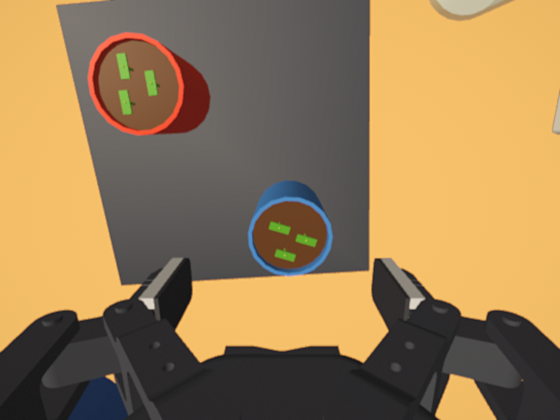

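```bash
python3 -c "
from h import *
c=cam('wrist')
b=onz(c,(290,235),.074);print(b,onz(c,(137,84),.074))
go([b[0],b[1],.037],np.radians(-2))"
```

```text
[ 0.65028906 -0.31910341  0.074     ] [ 0.56130942 -0.22101652  0.074     ]
tool at [ 0.645  -0.3168  0.1318] yaw_y -1.8 tilt [-0.009  0.006 -1.   ] q6 -0.53 shift cm [-0.27  0.62  9.47] turn [-0.009 -0.006  0.004]
```

```bash
python3 -m jog '[[-0.3,0.5,2,-0.009,-0.006,0,0],[-0.3,0.5,5,-0.009,-0.006,0,0],[-0.3,0.5,7.5,-0.009,-0.006,0,0],[-0.3,0.5,9.4,-0.009,-0.006,0,0],[-0.3,0.5,9.4,-0.009,-0.006,0,255],[-0.3,0.5,9.4,-0.009,-0.006,0,255],[-0.3,0.5,9.4,-0.009,-0.006,0,255],[-0.3,0.5,9.4,-0.009,-0.006,0,255]]' 50
python3 -m jog '[[0,0,0,0,0,0,255],[0,0,-1,0,0,0,255],[0,0,-3,0,0,0,255],[0,0,-6,0,0,0,255],[0,0,-9,0,0,0,255],[0,0,-13,0,0,0,255],[0,0,-17,0,0,0,255],[3,0,-18,0,0,0,255]]'
python3 -c "
from h import *
yh=np.radians(-2.3);B=np.array([.582,.279]);t=B+.042*np.array([-np.sin(yh),np.cos(yh)])
print(t);go([*t,.2],np.radians(-2))"
```

```text
t: 10.57
tool_pos: [0.6514, -0.3203, 0.0421]
tool_rot: [2.251, 2.183, 0.002]
contact_force: [0.9, -0.8, -0.9]
opening: 0.055
t: 11.23
tool_pos: [0.6537, -0.2955, 0.2332]
tool_rot: [2.245, 2.167, 0.006]
contact_force: [1.4, 0.0, 1.3]
opening: 0.0548
[0.58368554 0.32096616]
tool at [ 0.6537 -0.2955  0.2332] yaw_y -2.0 tilt [ 0.018 -0.013 -1.   ] q6 -0.49 shift cm [61.4  -9.24  2.38] turn [ 0.018  0.013 -0.001]
```

```bash
python3 -m jog '[[3,-0.5,1,0.01,0.01,0,255],[7,-1,1,0.018,0.013,0,255],[11,-1.6,1,0.018,0.013,0,255],[15,-2.2,1,0.018,0.013,0,255],[19,-2.8,1,0.018,0.013,0,255],[23,-3.4,1,0.018,0.013,0,255],[27,-4,1,0.018,0.013,0,255],[31,-4.6,1,0.018,0.013,0,255]]'
python3 -m jog '[[4,-0.6,0,0,0,0,255],[8,-1.2,0,0,0,0,255],[12,-1.8,0,0,0,0,255],[16,-2.4,0,0,0,0,255],[20,-3,0,0,0,0,255],[24,-3.6,0,0,0,0,255],[27,-4,0,0,0,0,255],[29,-4.4,0,0,0,0,255]]'
python3 -c "
from h import *
go([.5837,.321,.054],np.radians(-2));print(get_obs()['opening'])"
```

```text
t: 11.9
tool_pos: [0.6185, 0.0175, 0.22]
tool_rot: [2.26, 2.18, 0.003]
contact_force: [0.9, -0.3, -2.0]
opening: 0.0548
t: 12.57
tool_pos: [0.5841, 0.3122, 0.2215]
tool_rot: [2.257, 2.183, 0.006]
contact_force: [0.6, -0.9, -1.6]
opening: 0.0548
tool at [0.5841 0.3122 0.2215] yaw_y -1.9 tilt [ 0.003  0.002 -1.   ] q6 0.41 shift cm [ 0.85 -0.13 16.75] turn [ 0.003 -0.002  0.002]
0.054792503958046655
```

```bash
python3 -m jog '[[0.5,-0.1,2,0,0,0,255],[0.85,-0.1,5,0,0,0,255],[0.85,-0.1,8,0,0,0,255],[0.85,-0.1,11,0,0,0,255],[0.85,-0.1,14,0,0,0,255],[0.85,-0.1,16,0,0,0,255],[0.85,-0.1,16.6,0,0,0,255],[0.85,-0.1,16.6,0,0,0,255]]'
python3 -m jog '[[0,0,0.2,0,0,0,255],[0,0,0.4,0,0,0,255],[0,0,0.4,0,0,0,255]]'
```

```text
t: 13.23
tool_pos: [0.5832, 0.3207, 0.0547]
tool_rot: [2.258, 2.184, 0.002]
contact_force: [-0.3, -0.4, -1.4]
opening: 0.0552
t: 13.48
tool_pos: [0.5841, 0.321, 0.0523]
tool_rot: [2.257, 2.183, 0.006]
contact_force: [-0.1, -0.5, -1.8]
opening: 0.0549
```

```bash
python3 -m jog '[[0,0,0.2,0,0,0,255],[0,0,0.4,0,0,0,255],[0,0,0.4,0,0,0,255]]'
```

```text
t: 13.73
tool_pos: [0.5844, 0.3213, 0.0519]
tool_rot: [2.258, 2.184, 0.005]
contact_force: [-7.2, -2.3, 13.0]
opening: 0.0552
```

```bash
python3 -m jog '[[0,0,-0.2,0,0,0,120],[0,0,-0.2,0,0,0,60],[0,0,-0.2,0,0,0,0],[0,0,-0.2,0,0,0,0],[0,0,-3,0,0,0,0],[0,0,-7,0,0,0,0],[0,0,-11,0,0,0,0],[-2,0,-15,0,0,0,0]]'
python3 -m jog '[[-4,-0.3,-3,0,0,0,0],[-8,-0.6,-6,0,0,0,0],[-12,-0.8,-8,0,0,0,0],[-16,-1,-8,0,0,0,0],[-20,-1.2,-8,0,0,0,0],[-24,-1.4,-8,0,0,0,0],[-28,-1.6,-8,0,0,0,0],[-32,-1.8,-8,0,0,0,0]]'
python3 -m jog '[[-4,0,0,0,0,0,0],[-8,0,0,0,0,0,0],[-12,0,1,0,0,0,0],[-15,0,2,0,0,0,0],[-18,0,5,0,0,0,0],[-18.5,0,8,0,0,0,0],[-18.5,0,9,0,0,0,0],[-18.5,0,9,0,0,0,0]]'
python3 - <<'E'
from h import *
c,im=snap('wrist','w6.png');np.savez('w6.npz',**c)
print([(b,onz(c,b[1],.068).round(4)) for b in blobs(im,'red',60)])
t,i2=snap('top','t6.png')
cv2.imwrite('pics/p6.png',cv2.hconcat([cv2.resize(im,(500,375)),cv2.resize(i2[140:290,140:260],(300,375))])[:,:,::-1])
go([.561,-.221,.042],np.radians(-2))
E
```

```text
t: 14.4
tool_pos: [0.5831, 0.3043, 0.2007]
tool_rot: [-2.255, -2.187, -0.006]
contact_force: [1.6, 0.5, 0.0]
opening: 0.0853
t: 15.07
tool_pos: [0.5553, -0.0078, 0.2797]
tool_rot: [2.255, 2.187, 0.007]
contact_force: [1.0, 1.0, 0.4]
opening: 0.0853
t: 15.73
tool_pos: [0.5477, -0.1916, 0.1847]
tool_rot: [-2.251, -2.181, -0.003]
contact_force: [-0.4, 1.4, -0.3]
opening: 0.0852
[((1614, [295.3, 228.0], [265, 197, 65, 77]), array([ 0.559 , -0.2088,  0.068 ]))]
tool at [ 0.5503 -0.1918  0.1897] yaw_y -1.7 tilt [ 0.004  0.003 -1.   ] q6 -0.44 shift cm [-2.94  1.1  14.77] turn [ 0.004 -0.003  0.005]
```

View pics/p6.png

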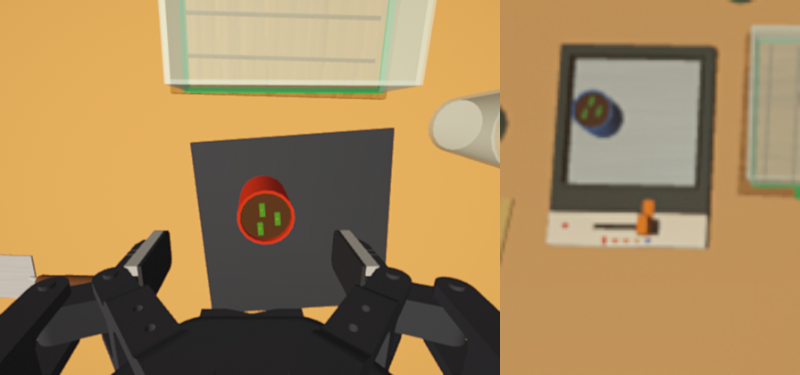

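```bash
python3 -c "
from h import *
c=dict(np.load('w6.npz'));r=onz(c,(298,242.5),.074);t=cam('top')
print(r,onz(t,(176.8,182.8),.084),'tray',[onz(t,(140+(x-500)/2.5,140+y/2.5),.044).round(3) for x,y in((570,56),(702,60),(697,187),(564,184))])
go([r[0],r[1],.042],np.radians(-2))"
```

```text
[ 0.56086661 -0.22011383  0.074     ] [0.58756188 0.31847468 0.084     ] tray [array([0.67 , 0.361, 0.044]), array([0.66 , 0.176, 0.044]), array([0.481, 0.183, 0.044]), array([0.489, 0.366, 0.044])]
tool at [ 0.5503 -0.1918  0.1897] yaw_y -1.7 tilt [ 0.004  0.003 -1.   ] q6 -0.44 shift cm [-2.85  1.08 14.77] turn [ 0.004 -0.003  0.005]
```

```bash
python3 -m jog '[[-1.5,0.6,2,0,0,0,0],[-2.9,1.1,5,0.004,-0.003,0,0],[-2.9,1.1,8,0.004,-0.003,0,0],[-2.9,1.1,11,0.004,-0.003,0,0],[-2.9,1.1,13.5,0.004,-0.003,0,0],[-2.9,1.1,14.9,0.004,-0.003,0,0],[-2.9,1.1,14.9,0.004,-0.003,0,255],[-2.9,1.1,14.9,0.004,-0.003,0,255]]' 50
python3 -m jog '[[0,0,0,0,0,0,255],[0,0,0,0,0,0,255],[0,0,0,0,0,0,255],[0,0,-1,0,0,0,255],[0,0,-3,0,0,0,255],[0,0,-6,0,0,0,255],[0,0,-10,0,0,0,255],[0,0,-14,0,0,0,255]]'
python3 -c "
from h import *
yh=np.radians(-2.3);B=np.array([.582,.279]);t=B-.042*np.array([-np.sin(yh),np.cos(yh)])
print(t,get_obs()['opening']);go([*t,.22],np.radians(-2))"
```

```text
t: 16.5
tool_pos: [0.5622, -0.2204, 0.0421]
tool_rot: [2.252, 2.189, 0.001]
contact_force: [0.8, -0.2, 0.1]
opening: 0.0639
t: 17.17
tool_pos: [0.5611, -0.2199, 0.1836]
tool_rot: [-2.253, -2.189, -0.0]
contact_force: [0.7, -1.2, -1.6]
opening: 0.0551
[0.58031446 0.23703384] 0.05505827080031694
tool at [ 0.5611 -0.2199  0.1836] yaw_y -1.6 tilt [-0.  0. -1.] q6 -0.47 shift cm [45.73  0.61 -3.63] turn [-0.    -0.     0.006]
```

```bash
python3 -m jog '[[1,0,-2,0,0,0,255],[4,0,-3.6,0,0,0,255],[8,0.1,-4,0,0,0,255],[12,0.2,-4,0,0,0,255],[16,0.2,-4,0,0,0,255],[20,0.3,-4,0,0,0,255],[24,0.3,-4,0,0,0,255],[28,0.4,-4,0,0,0,255]]'
python3 -m jog '[[4,0,0,0,0,0,255],[8,0,0,0,0,0,255],[12,0.1,0,0,0,0,255],[15,0.2,0,0,0,0,255],[17,0.2,0,0,0,0,255],[17.3,0.2,0,0,0,0,255],[17.3,0.2,0,0,0,0,255]]'
python3 -c "
from h import *
print(get_obs()['opening']);go([.5803,.235,.054],np.radians(-2))"
```

```text
t: 17.83
tool_pos: [0.5728, 0.0617, 0.2251]
tool_rot: [2.252, 2.188, 0.002]
contact_force: [0.8, -0.8, -0.6]
opening: 0.055
t: 18.42
tool_pos: [0.5796, 0.2356, 0.2259]
tool_rot: [2.25, 2.19, 0.003]
contact_force: [0.1, -0.9, -0.8]
opening: 0.0548
0.05479931635399965
tool at [0.5796 0.2356 0.2259] yaw_y -1.5 tilt [ 0.002  0.    -1.   ] q6 0.29 shift cm [-0.06  0.03 17.19] turn [ 0.002 -0.     0.008]
```

```bash
python3 - <<'E'
from h import *
c,im=snap('wrist','w7.png')
print([(b,onz(c,b[1],.075).round(4)) for b in blobs(im,'blue',60)])
E
python3 -m jog '[[0,0,2,0,0,0,255],[0,0,5,0,0,0,255],[0,0,8,0,0,0,255],[0,0,10,0,0,0,255],[0,0,10,0,0,0,255]]'
```

```text
[((127, [300.9, 81.1], [275, 69, 42, 39]), array([0.6001, 0.3418, 0.075 ])), ((142, [287.0, 124.4], [256, 106, 60, 29]), array([0.5871, 0.3055, 0.075 ]))]
t: 18.88
tool_pos: [0.5765, 0.2317, 0.1199]
tool_rot: [-2.253, -2.186, 0.013]
contact_force: [-2.0, 0.0, -1.9]
opening: 0.0548
```

```bash
python3 -m jog '[[0,0.3,2,0,0,0,255],[0.2,0.4,4,0,0,0,255],[0.2,0.4,5.5,0,0,0,255],[0.2,0.4,6.4,0,0,0,255],[0.2,0.4,6.6,0,0,0,255],[0.2,0.4,6.6,0,0,0,255]]'
python3 -m jog '[[0,0,0.2,0,0,0,255],[0,0,0.3,0,0,0,255],[0,0,0.3,0,0,0,255]]'
```

```text
t: 19.38
tool_pos: [0.5809, 0.2329, 0.0551]
tool_rot: [-2.254, -2.185, 0.011]
contact_force: [0.3, 0.2, -1.2]
opening: 0.0551
t: 19.63
tool_pos: [0.5822, 0.2329, 0.0543]
tool_rot: [-2.256, -2.186, 0.007]
contact_force: [-1.8, -0.9, 5.4]
opening: 0.0544
```

```bash
python3 -m jog '[[0,0,0,0,0,0,120],[0,0,0,0,0,0,60],[0,0,0,0,0,0,0],[0,0,0,0,0,0,0],[0,0,-3,0,0,0,0],[0,0,-7,0,0,0,0],[0,0,-11,0,0,0,0],[1,0,-15,0,0,0,0]]'
python3 -m jog '[[2,0,-3,0,0,0,0],[4,0,-6,0,0,0,0],[5,0,-9,0,0,0,0],[6,0,-11,0,0,0,0],[6,0,-11,0,0,0,0],[6,0,-11,0,0,0,0]]'
python3 - <<'E'
from h import *
c,im=snap('wrist','w8.png');np.savez('w8.npz',**c)
t,i2=snap('top','t8.png')
go([.587,.007,.2],np.radians(-2))
E
```

```text
t: 20.3
tool_pos: [0.5825, 0.2423, 0.2052]
tool_rot: [-2.257, -2.185, 0.01]
contact_force: [1.4, 0.9, -0.9]
opening: 0.0856
t: 20.8
tool_pos: [0.5854, 0.3033, 0.3164]
tool_rot: [2.256, 2.186, -0.006]
contact_force: [-0.6, 0.2, -0.3]
opening: 0.0856
tool at [0.5844 0.3022 0.3128] yaw_y -1.9 tilt [-0.008 -0.005 -1.   ] q6 0.4 shift cm [-29.43   1.31  11.43] turn [-0.008  0.006  0.002]
```

View pics/w8.png

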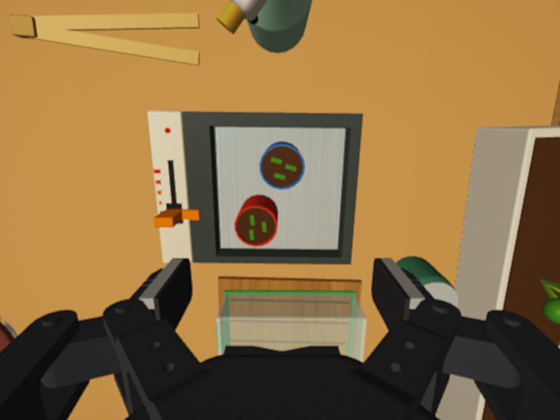

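Run:
```python
from h import *
c=dict(np.load('w8.npz'))
print('red',onz(c,(256,226),.084),'blue',onz(c,(282,167),.084))
for n,z,ps in(('shelf',.030,[(362.5,114),(352,264.5)]),('trayfloor',.016,[(215,126),(346,128),(338,249),(221,248)]),('upstand inner?',.044,[(212,126),(351,128),(344,256),(215,256)]),('deck',.034,[(149,112),(165,262)])):
    q=np.array([onz(c,p,z) for p in ps]);print(n,q.round(4).tolist(),q.mean(0).round(4))
im=cv2.imread('pics/w8.png')
cv2.imwrite('pics/c8.png',cv2.resize(im[100:280,140:370],None,fx=3.4,fy=3.3,interpolation=cv2.INTER_CUBIC))
```

```text
red [0.55083146 0.24886882 0.084     ] blue [0.58649367 0.32328134 0.084     ]
shelf [[0.6954, 0.383, 0.03], [0.6884, 0.1643, 0.03]] [0.6919 0.2736 0.03  ]
trayfloor [[0.4951, 0.374, 0.016], [0.6769, 0.3655, 0.016], [0.6692, 0.1844, 0.016], [0.4878, 0.1918, 0.016]] [0.5822 0.2789 0.016 ]
upstand inner? [[0.4972, 0.374, 0.044], [0.6776, 0.3657, 0.044], [0.6729, 0.1852, 0.044], [0.4843, 0.1911, 0.044]] [0.583 0.279 0.044]
deck [[0.4139, 0.3943, 0.034], [0.4055, 0.1792, 0.034]] [0.4097 0.2868 0.034 ]
```

View pics/c8.png

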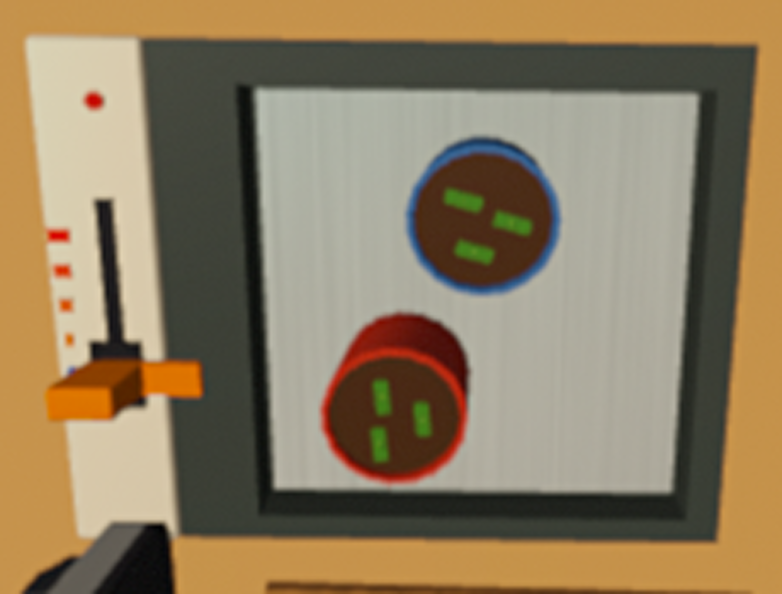

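```bash
python3 -m jog '[[-4,0.3,0,0,0,0,0],[-8,0.6,0,0,0,0,0],[-12,0.9,0,0,0,0,0],[-16,1.1,0.5,0,0,0,0],[-20,1.3,1,0,0,0,0],[-24,1.3,2,-0.008,0.006,0,0],[-26,1.3,2.5,-0.008,0.006,0,0],[-26,1.3,2.5,-0.008,0.006,0,0]]'
python3 -m jog '[[0,0,0,0,0,0,0],[0,0,0,0,0,0,0]]'
python3 - <<'E'
from h import *
c,im=snap('wrist','w9.png')
hsv=cv2.cvtColor(im,cv2.COLOR_RGB2HSV);b=cv2.inRange(hsv,(60,190,118),(75,255,255));n,l,s,ce=cv2.connectedComponentsWithStats(b)
for i in range(1,n):
    if s[i][4]>100:
        ys,xs=np.nonzero(l==i);W=np.array([onz(c,p,.118)[:2] for p in zip(xs,ys)]);v=np.linalg.svd(W-W.mean(0),full_matrices=False)[2]
        print(s[i],ce[i],W.mean(0),np.degrees(np.arctan2(v[0,1],v[0,0])))
c8=dict(np.load('w8.npz'));print('red foot px',px(c8,(.551,.249,.016)),'blue',px(c8,(.5865,.3233,.016)))
go([.588,.0073,.15],np.radians(-2))
E
```

```text
t: 21.57
tool_pos: [0.5867, 0.0372, 0.2845]
tool_rot: [-2.261, -2.175, 0.008]
contact_force: [-0.1, 0.1, 0.0]
opening: 0.0852
t: 21.73
tool_pos: [0.5856, 0.0368, 0.2821]
tool_rot: [-2.26, -2.172, 0.013]
contact_force: [0.1, -0.2, 1.5]
opening: 0.0854
[280 194  14  61 852] [286.5        223.92957746] [0.58814124 0.00676419] -92.03739935168682
red foot px (np.float64(259.81961587407073), np.float64(211.31931348383358)) blue (np.float64(281.9516845716351), np.float64(160.64215577009514))
tool at [0.586  0.0375 0.2829] yaw_y -2.2 tilt [-0.009 -0.    -1.   ] q6 -0.02 shift cm [-3.01  0.44 13.28] turn [-0.009  0.001 -0.004]
```

```bash
python3 -m jog '[[-2,0.3,3,-0.005,0,0,60],[-3.05,0.4,7,-0.009,0,-0.002,60],[-3.05,0.4,11,-0.009,0,-0.002,60],[-3.05,0.4,14.5,-0.009,0,-0.002,60],[-3.05,0.4,17,-0.009,0,-0.002,60],[-3.05,0.4,17.7,-0.009,0,-0.002,60],[-3.05,0.4,17.7,-0.009,0,-0.002,60]]' 80
python3 -m jog '[[0,0,0,0,0,0,255],[0,0,0,0,0,0,255],[0,0,0,0,0,0,255],[0,0,0,0,0,0,255],[0,0,0,0,0,0,255],[0,0,0,0,0,0,255]]' 80
```

```text
t: 22.37
tool_pos: [0.5854, 0.0081, 0.1031]
tool_rot: [-2.257, -2.179, 0.006]
contact_force: [-0.7, 0.4, 0.6]
opening: 0.0652
t: 22.87
tool_pos: [0.5872, 0.0081, 0.1058]
tool_rot: [-2.26, -2.182, 0.001]
contact_force: [-0.1, 0.4, 6.1]
opening: 0.0161
```

Lift, check, and carry back.

```bash
python3 -m jog '[[0,0,-1,0,0,0,255],[0,0,-3,0,0,0,255],[0,0,-5,0,0,0,255],[0,0,-7,0,0,0,255],[0,0,-9,0,0,0,255],[0,0,-10.5,0,0,0,255],[0,0,-11,0,0,0,255],[0,0,-11,0,0,0,255]]'
python3 -m jog '[[2,0,0,0,0,0,255],[5,0,0,0,0,0,255],[8,0.1,0,0,0,0,255],[11,0.1,0,0,0,0,255],[14,0.2,0,0,0,0,255],[17,0.2,0,0,0,0,255],[20,0.3,0,0,0,0,255],[23,0.4,0,0,0,0,255]]'
python3 -m jog '[[1,0.1,0,0,0,0,255],[2.5,0.2,0,0,0,0,255],[3.5,0.2,0,0,0,0,255],[4.0,0.3,0,0,0,0,255],[4.0,0.3,0,0,0,0,255],[4.0,0.3,0,0,0,0,255]]'
python3 - <<'E'
from h import *
c,im=snap('wrist','w10.png');t,i2=snap('top','t10.png')
cv2.imwrite('pics/p10.png',cv2.hconcat([cv2.resize(im,(500,375)),cv2.resize(i2[140:290,140:260],(300,375))])[:,:,::-1])
print(get_obs()['opening']);go([.5825,.2795,.135],np.radians(-2.3))
E
```

```text
t: 23.53
tool_pos: [0.588, 0.0079, 0.2178]
tool_rot: [2.259, 2.181, 0.002]
contact_force: [-0.6, -0.6, -2.7]
opening: 0.016
t: 24.2
tool_pos: [0.5989, 0.2388, 0.2153]
tool_rot: [-2.26, -2.182, 0.003]
contact_force: [0.4, 0.3, -1.8]
opening: 0.0164
t: 24.7
tool_pos: [0.6035, 0.278, 0.2151]
tool_rot: [2.261, 2.181, -0.004]
contact_force: [0.2, 0.2, -2.1]
opening: 0.0164
0.016167585577389492
tool at [0.6035 0.2777 0.2153] yaw_y -2.1 tilt [-0.001 -0.002 -1.   ] q6 0.36 shift cm [ 0.12 -2.09  8.03] turn [-0.001  0.002  0.004]
```

View pics/p10.png

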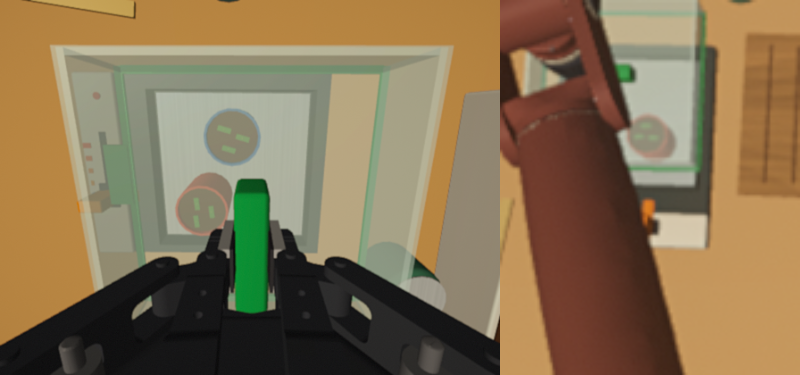

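```bash
python3 -m jog '[[0.1,-1.0,0,0,0,0,255],[0.1,-2.1,1,0,0,0.004,255],[0.1,-2.1,3,0,0,0.004,255],[0.1,-2.1,4.5,0,0,0.004,255],[0.1,-2.1,5.5,0,0,0.004,255],[0.1,-2.1,5.9,0,0,0.004,255],[0.1,-2.1,5.9,0,0,0.004,255],[0.1,-2.1,5.9,0,0,0.004,255]]'
python3 - <<'E'
from h import *
print(get_obs()['opening']);go([.5825,.2795,.135],np.radians(-2.3))
E
```

```text
t: 25.47
tool_pos: [0.5828, 0.2793, 0.1566]
tool_rot: [2.266, 2.176, -0.003]
contact_force: [-0.2, 0.3, -2.6]
opening: 0.0161
0.01613657969746537
tool at [0.5828 0.2793 0.1566] yaw_y -2.3 tilt [-0.001 -0.002 -1.   ] q6 0.37 shift cm [ 0.02 -0.02  2.16] turn [-0.001  0.002 -0.   ]
```

```bash
python3 -m jog '[[0,0,0.6,0,0,0,255],[0,0,1.2,0,0,0,255],[0,0,1.7,0,0,0,255],[0,0,2.1,0,0,0,255],[0,0,2.4,0,0,0,255],[0,0,2.7,0,0,0,255],[0,0,2.8,0,0,0,255],[0,0,2.8,0,0,0,255]]'
```

```text
t: 26.13
tool_pos: [0.5825, 0.2792, 0.1281]
tool_rot: [2.266, 2.176, -0.004]
contact_force: [-0.4, -0.2, -2.7]
opening: 0.0164
```

```bash
python3 -m jog '[[0,0,0.15,0,0,0,255],[0,0,0.3,0,0,0,255],[0,0,0.4,0,0,0,255],[0,0,0.4,0,0,0,255]]'
```

```text
t: 26.47
tool_pos: [0.5829, 0.2793, 0.1258]
tool_rot: [2.266, 2.176, -0.003]
contact_force: [-3.1, -2.1, 4.0]
opening: 0.0161
```

```bash
python3 -m jog '[[0,0,0,0,0,0,150],[0,0,0,0,0,0,60],[0,0,0,0,0,0,60],[0,0,0,0,0,0,60],[0,0,-3,0,0,0,60],[0,-1,-7,0,0,0,60],[0,-4,-11,0,0,0,60],[-2,-7,-15,0,0,0,60]]'
python3 -m jog '[[0,-2,-2,0,0,0,255],[0,-3,-3,0,0,0,255],[0,-3,-3,0,0,0,255],[0,-3,-3,0,0,0,255]]'
python3 - <<'E'
from h import *
c,im=snap('wrist','w11.png')
hsv=cv2.cvtColor(im,cv2.COLOR_RGB2HSV);b=cv2.inRange(hsv,(60,190,118),(75,255,255));n,l,s,ce=cv2.connectedComponentsWithStats(b)
for i in range(1,n):
    if s[i][4]>100: print(s[i],ce[i],onz(c,ce[i],.138),onz(c,ce[i],.035))
print([(b,onz(c,b[1],.079).round(4)) for b in blobs(im,'orange',60)][:4])
go([.4285,.215,.062],np.radians(-2))
E
```

```text
t: 27.13
tool_pos: [0.5236, 0.2696, 0.2626]
tool_rot: [2.265, 2.177, -0.001]
contact_force: [0.5, 0.4, 1.1]
opening: 0.0651
t: 27.47
tool_pos: [0.4937, 0.2709, 0.2921]
tool_rot: [2.264, 2.177, 0.0]
contact_force: [-0.7, -1.2, -0.4]
opening: 0.017
[254 138  11  40 383] [259.24804178 157.92689295] [0.47453566 0.31110124 0.138     ] [0.46683786 0.301027   0.035     ]
[ 361  154   22   68 1139] [371.12291484 187.20632133] [0.58163045 0.27863971 0.138     ] [0.61212092 0.25699022 0.035     ]
[((204, [251.7, 194.5], [242, 189, 19, 12]), array([0.4587, 0.2631, 0.079 ])), ((219, [227.9, 200.2], [218, 195, 21, 11]), array([0.4301, 0.2573, 0.079 ])), ((87, [290.3, 322.1], [285, 313, 11, 18]), array([0.4987, 0.0872, 0.079 ]))]
tool at [0.4936 0.2706 0.2906] yaw_y -2.3 tilt [-0.002 -0.002 -1.   ] q6 0.41 shift cm [-5.77 -6.24 22.89] turn [-0.002  0.002 -0.004]
```

View pics/w11.png

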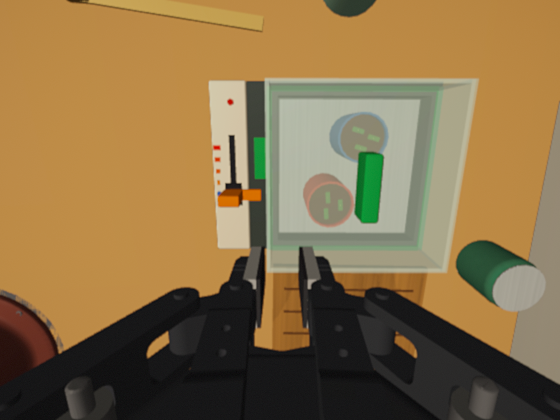

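```bash
python3 -m jog '[[-3,-3,2,0,0,0,255],[-5.8,-6.2,5,0,0,0,255],[-5.8,-6.2,9,0,0,0,255],[-5.8,-6.2,13,0,0,0,255],[-5.8,-6.2,17,0,0,0,255],[-5.8,-6.2,20.5,0,0,0,255],[-5.8,-6.2,22.9,0,0,0,255],[-5.8,-6.2,22.9,0,0,0,255]]'
python3 -m jog '[[0.7,0,0,0,0,0,255],[1.7,0,0,0,0,0,255],[2.7,0,0,0,0,0,255],[3.7,0,0,0,0,0,255],[4.7,0,0,0,0,0,255],[5.7,0,0,0,0,0,255],[6.5,0,0,0,0,0,255],[7.0,0,0,0,0,0,255]]'
```

```text
t: 28.18
tool_pos: [0.4225, 0.2122, 0.0525]
tool_rot: [-2.26, -2.171, 0.029]
contact_force: [-0.6, 1.2, -1.5]
opening: -0.0002
t: 28.85
tool_pos: [0.4263, 0.2838, 0.0532]
tool_rot: [-2.259, -2.173, 0.025]
contact_force: [0.6, -3.3, 1.4]
opening: -0.0002
```

```bash
python3 -m jog '[[0.4,0.2,-0.2,0,0,0,255],[0.8,0.3,-0.2,0,0,0,255],[1.1,0.3,-0.2,0,0,0,255],[1.4,0.3,-0.2,0,0,0,255],[1.6,0.3,-0.2,0,0,0,255]]'
```

```text
t: 29.27
tool_pos: [0.4298, 0.2977, 0.0552]
tool_rot: [-2.261, -2.176, 0.033]
contact_force: [-2.7, -18.1, 8.5]
opening: 0.0
```

```bash
python3 -m jog '[[-1,0,0,0,0,0,255],[-2,0,-2,0,0,0,255],[-2,0,-6,0,0,0,255],[-2,1,-10,0,0,0,255],[-2,3,-14,0,0,0,255],[-2,5,-18,0,0,0,255],[-2,6,-22,0,0,0,255],[-2,6,-24,0,0,0,255]]'
python3 -m jog '[[0,0,0,0,0,0,255],[0,0,0,0,0,0,255]]'
python3 - <<'E'
from h import *
c,im=snap('wrist','w12.png')
print([(b,onz(c,b[1],.079).round(4)) for b in blobs(im,'orange',60)][:4])
t,i2=snap('top','t12.png')
cv2.imwrite('pics/p12.png',cv2.hconcat([cv2.resize(im[20:320,150:500],(437,375)),cv2.resize(i2[100:310,100:290],(339,375))])[:,:,::-1])
o=get_obs();print(o['t'],o['contact_force'])
E
```

```text
t: 29.93
tool_pos: [0.496, 0.2786, 0.2995]
tool_rot: [-2.264, -2.176, 0.022]
contact_force: [-0.4, -0.3, 0.1]
opening: -0.0
t: 30.1
tool_pos: [0.4977, 0.2791, 0.3029]
tool_rot: [2.265, 2.176, -0.011]
contact_force: [-0.8, -0.4, -0.9]
opening: 0.0
[((199, [249.5, 152.6], [240, 147, 19, 12]), array([0.4611, 0.3182, 0.079 ])), ((267, [225.2, 155.5], [215, 149, 22, 17]), array([0.4324, 0.3159, 0.079 ])), ((69, [324.4, 280.3], [315, 275, 16, 13]), array([0.5484, 0.1483, 0.079 ])), ((68, [342.5, 278.9], [332, 276, 20, 12]), array([0.5723, 0.1495, 0.079 ]))]
30.2 [-0.12903087 -0.80169929 -0.11852683]
```

View pics/p12.png

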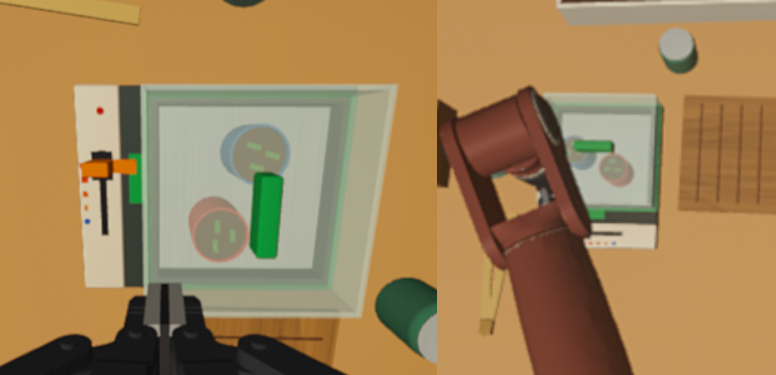

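```bash
python3 -c "
from station import *
print(finish_job())"
```

```text
the job is handed in; nothing more can be done
None
```

The job is done and handed in at about t = 30 s. I slid the selector to its off stop and set the cover on the grooved board. Then I stood the two pots that were there, blue and red, upright in the tray. White and yellow were absent. I put the cover back with its ear towards the selector and slid the selector to full heat.

**Last checks**
- **Selector:** it ran against a firm stop at both ends, about 18 N each time. The last image shows it at the full-heat end, about 59 mm from the off position against a nominal 60 mm. That gap is within measuring error. Its tongue lies over the ear.
- **Cover:** it came down on the shelf at the height I predicted. Its grip bar is within about 1 mm of the base's centre.
- **Pots:** both are upright and well inside the tray, with the bystanders I could see undisturbed.

**What disagreed or went less cleanly**
- **Red pot:** it was about 3.5 cm from where I had set it when I looked just after, most likely the announced knock. It was still upright and clear of the walls, so I left it.
- **Cover grasp:** on the first grasp the fingertips pressed on the cover roof with about 31 N as they closed. I regrasped a few millimetres higher after that.

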